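# Vial tray over the lip into its docking bay

### The arm

A 6-joint arm with a two-finger parallel gripper is mounted at the origin on a cart in front of the work surface, level with it; the furniture and walls round the work are solid. World frame = base frame: x ahead of the robot, y to its left, z up, the work surface at z = 0. Lengths are in mm, angles in rad, forces in N, time in s.
With the tool pointing down it reaches from about 325 to 900 mm from the base axis. Payload 3.5 kg.
Tool frame: the origin (TCP) lies midway between the tips of the shut fingers; the grasp point (between the pads) lies 19 mm behind it (grip_depth is the distance from the TCP to the grasp point, in mm); z points along the fingers, y is the line along which they close (so a half turn about z gives the same grasp; the last joint's range is limited). The gripper opens to 85 mm and grips with 20 to 120 N. Pads are 22 mm wide; open, the fingers measure 114 mm over their backs; the gripper's body (76 mm by 85 mm) begins 54 mm behind the grasp point. The pads swing forward as they close: fully open they stand 13 mm farther back than shut.
Start: joints at [1.07, 0.276, -0.026, 1.268, 0, 1.467], TCP at [242.125, 576.192, 231.313] pointing down, gripper open.
Joint ranges: [-3.12, 3.12], [-0.85, 1.88], [-1.08, 1.24], [-1.95, 2.15], [-1.57, 1.53], [-3.14, 3.14]. Speed limits (rad/s): [2.57, 2.57, 3.14, 3.14, 3.14, 3.14].

### API

Orientations are given as a unit quaternion [x, y, z, w].
In Python, from cell import * gives the robot as it stands.
- The arm moves only by the shell command python3 -m handwheel 'ROWS' [FORCE]. ROWS is JSON, a list of rows, each a list of 7 numbers: the shift along the tool's x, y, z in mm, then the turn, a rotation vector about the tool's x, y, z in rad, then the opening, from 0 (shut) to 1 (fully open). In form: [[x, y, z, ax, ay, az, hand], ...]. A call has 1 to 10 rows; each row shifts and turns the commanded pose from where the row before left it, along the tool's axes as they then stand; what a row does not reach is not made up. A row lasts 1/10 s, in which the tool goes at most 50 mm and 8.59 degrees, less where a joint would pass 70% of its speed; a pose out of reach is approached as far as the arm can. A call is refused whole if a number of a shift passes 50 or a number of a turn 0.15, either way. A call with a gripper value outside its range is refused whole. The fingers move at their own pace and stop on an object; FORCE is the grip in N (left out, the last holds). Time passes only in rows, so rows that do not move let the fingers close. It gives the time, the measured TCP pose, the force, the opening and the grip force at its end, in the units of the state.
- read_state(): the state, without advancing time (a new reading comes with each control period).
- get_image(name): name is "scene" or "top" or "wrist"; returns (picture, depth): 384x512x3 uint8, red, green, blue; 384x512 float32, mm along the optical axis (not along the pixel's ray), 0 where there is no reading.
- camera_info(name): a dict with "K" (3x3 intrinsics, pixels), "R" (3x3) and "t" (3): a world point X has camera coordinates R X + t. Camera axes: x right, y down, z forward; pixel columns grow to the right and rows downward; lengths in mm; the calibration is good to about 2 mm. A picture is of the moment at which its call begins: read the wrist's pose just before it. camera_info takes no time and is no camera call; for the wrist camera it gives the pose at the moment of the call.
- hand_in(): hands the job in; it is judged then, once.
The state is a dict: "time": time; "joint_positions": joint angles; "joint_velocities": joint speeds; "joint_torque": joint torques, N m; "eef_pos": TCP position; "tcp_rot": TCP orientation; "ft_force": force on the tool from outside, world axes, zero at the start; "torque": the same for the moment, N m; "opening": finger opening in mm; "finger_force": force on a finger pad.
Only numpy, scipy, OpenCV 4.12 (cv2) and the standard library are available. Lean on these libraries where they do the work, as an engineer would, in place of code of your own. Each camera call takes 0.05 s, during which the arm holds its last target. There are 200 camera calls.

### The job

Slide the metal vial tray into its docking bay on the bench without carrying it: take the cross bar at its leading end, tip that end up just far enough to rest on the bay's raised lip while the rear edge stays down on the bench, then let go and push the tray from behind over the lip until it drops flat inside the bay. Keep pushing gently until it bears on the sprung pad at the back with about 10 N (pad sprung in by roughly 5 mm, never squashed to its end), then back off and leave the tray resting against the pad, its three vials standing in it; never ram the lip, and leave everything else on the bench alone.

Things in the scene. Friction and masses are not known exactly. Their poses are not given: they have to be found in the camera images.
- dock: Docking bay, fixed: grey base plate 3 mm thick, 116 mm wide, a bare-steel lip across its open end and two side guides 25 mm high, 100 mm clear between them, from 8 mm beyond the lip's middle. Origin on the bench under the middle of the lip; x points into the bay (the way the tray goes), y across, z up. Lip: 8 mm thick (x -4 to +4 mm), upright faces, top 13 mm above bench, 10 mm above bay floor.
- dock_back (a point): Foot of the bay's back plate (85 mm high), middle of its front face, at bench height, 157 mm beyond the lip's middle. Before it stands a dark pad, 56 mm wide, 14 to 36 mm above the bench, on a spring of 2 N per mm, no preload, 10 mm travel. A screw sets the pad: its free face stands anywhere from 17 to 33 mm before the plate; this is not measured and must be felt.
- tray_bar (a point): Middle of the tray's round steel cross bar: 10 mm thick, 65 mm free length along the tray's y, 75 mm above the underside, 12 mm behind the leading face. x axis = leading direction, z = tray's up. Gripped fore and aft with up to about 40 N, the tray can pivot on the bar; turning the hand with it helps. The walls under it are 40 mm high; the pockets next to it are empty.
- tray_lead (a point): Middle of the lower edge of the tray's leading end (the end with the bar); x axis = leading direction. The tray is an open aluminium box with dividers, 110 mm long, 84 mm wide, about 0.4 to 0.7 kg loaded (mass and friction vary; sliding it level takes 1 to 4 N), standing before the lip, roughly but not exactly square to the bay.
- tray_rear (a point): Middle of the lower edge of the tray's rear end, a flat upright wall 84 mm wide and 40 mm high to push on; 110 mm behind tray_lead; x axis = leading direction.
- vial_1: Capped vial, 20 mm across and 62 mm tall, standing loose in a pocket 24 mm wide in the middle row of the tray, about 70 mm behind its leading face (the front and rear rows are empty), its top 67 mm above the tray's underside; origin at the centre of its foot.
- vial_2: Capped vial, 20 mm across and 62 mm tall, standing loose in a pocket 24 mm wide in the middle row of the tray, about 70 mm behind its leading face (the front and rear rows are empty), its top 67 mm above the tray's underside; origin at the centre of its foot.
- vial_3: Capped vial, 20 mm across and 62 mm tall, standing loose in a pocket 24 mm wide in the middle row of the tray, about 70 mm behind its leading face (the front and rear rows are empty), its top 67 mm above the tray's underside; origin at the centre of its foot.
- beaker_100: Bystander: glass beaker 52 mm across, 70 mm tall; origin at the centre of its foot.
- hex_key: Bystander: dark hex key lying flat, 79 mm long; origin under its middle.
- marker_black: Bystander: marker pen lying flat, 132 mm long; origin under its middle.
- timer: Bystander: small timer, 60 x 66 x 18 mm; origin under its middle.
- pipette_bulb: Bystander: rubber pipette bulb 51 mm across, 82 mm tall; origin at the centre of its foot.
Things that resemble listed ones, but are neither listed nor needed, are in the scene too. What is shaped like the vial_3 but yellow is not meant.

How it is judged:
By the outcome, as a careful person would: the job done as asked, in the order asked, and still so for the second after the job is handed in, with the robot touching nothing.
It also fails if it takes over 72 s, if anything falls off the work surface, if the arm or the gripper's body presses on something with over 40 N, if the wrist force passes 120 N, or if a joint passes its speed limit or range.

## Working session

There is one attempt and no reset: what is moved stays moved. The work goes in short steps, Python scripts to look and compute and a shell command to move; the robot and the scene stay as the last step left them, time stands still between calls to the robot, and variables do not carry over. Pictures are saved under pics/ and viewed, at most 10 in all, crops included, and the job is handed in when it is done.

```bash
ls; mkdir -p pics; python3 - <<'E'
from cell import *
import cv2,numpy as np
s=read_state();print({k:np.round(v,3).tolist() for k,v in s.items()})
for n in("top","scene"):
    p,d=get_image(n);cv2.imwrite(f"pics/{n}1.png",p[:,:,::-1]);np.savez(f"pics/{n}1.npz",p=p,d=d)
    c=camera_info(n);print(n,{k:np.round(v,3).tolist() for k,v in c.items()})
E
```

```text
pics
{'time': 0.0, 'joint_positions': [1.07, 0.277, -0.028, 1.268, 0.0, 1.467], 'joint_velocities': [0.0, 0.001, -0.002, -0.0, 0.0, 0.001], 'joint_torque': [-0.002, -44.551, 29.52, 0.017, -0.0, -0.0], 'eef_pos': [241.765, 575.497, 230.136], 'tcp_rot': [0.198, 0.98, -0.001, -0.0], 'ft_force': [1.011, 0.767, 0.347], 'torque': [-0.015, -0.007, 0.004], 'finger_force': 0.0, 'opening': 85.401}
top {'K': [[381.791, 0.0, 252.874], [0.0, 381.791, 190.491], [0.0, 0.0, 1.0]], 'R': [[0.005, -1.0, 0.015], [-0.984, -0.008, -0.18], [0.18, -0.013, -0.984]], 't': [-52.01, 515.809, 1071.47]}
scene {'K': [[402.582, 0.0, 257.886], [0.0, 402.582, 192.53], [0.0, 0.0, 1.0]], 'R': [[-0.903, -0.43, -0.011], [-0.307, 0.662, -0.684], [0.301, -0.614, -0.729]], 't': [477.617, 247.046, 834.178]}
```

View pics/top1.png

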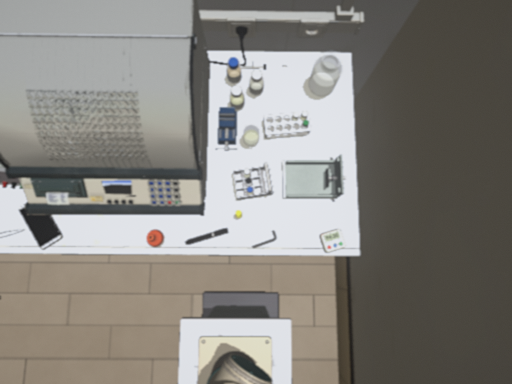

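View pics/scene1.png

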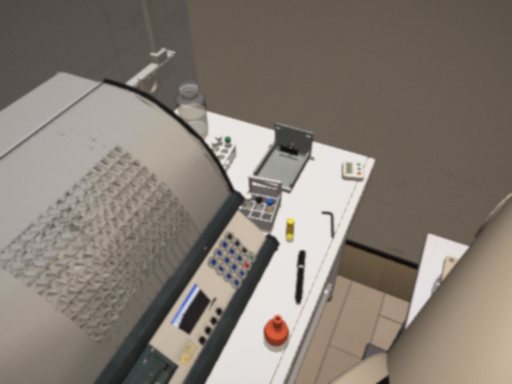

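The top view shows the tray at about (252,182) with its bar at (267,182). The dock is at (283–343, 160–200), opening left (+y), so it goes in along -y. The yellow decoy is at (239,214). A large appliance covers the left side (y > ~100). The scene view agrees. Next I get rough positions and the appliance's extent from depth.

```bash
cat > h.py <<'E'
import numpy as np,cv2
from scipy.spatial.transform import Rotation as Ro
from cell import *
def cloud(d,c):
    K,R,t=map(np.array,(c["K"],c["R"],c["t"]));v,u=np.mgrid[:384,:512]
    P=np.stack([(u-K[0,2])/K[0,0]*d,(v-K[1,2])/K[1,1]*d,d],-1)
    return (P-t)@R
def ray(px,c,z):
    K,R,t=map(np.array,(c["K"],c["R"],c["t"]));px=np.atleast_2d(px)
    r=np.c_[(px[:,0]-K[0,2])/K[0,0],(px[:,1]-K[1,2])/K[1,1],np.ones(len(px))]@R
    o=-R.T@t;return o+r*((z-o[2])/r[:,2])[:,None]
def pix(X,c):
    K,R,t=map(np.array,(c["K"],c["R"],c["t"]));q=(np.atleast_2d(X)@R.T+t)@K.T;return q[:,:2]/q[:,2:]
E
python3 - <<'E'
from h import *
D=np.load("pics/top1.npz");W=cloud(D["d"],camera_info("top"))
for n,(u,v) in dict(bar=(267,182),tray=(252,182),lipL=(283,180),bayfl=(305,180),back=(338,180),y=(239,214),rack=(285,125),beak=(251,136),dev=(227,125),hoodedge=(205,100),hoodfront=(120,212),panel=(150,190),hood2=(100,100),hoodtop=(198,212),table=(270,215),hex=(264,242),pen=(207,237),timer=(332,240)).items(): print(n,W[v,u].round())
Ws=cloud(np.load("pics/scene1.npz")["d"],camera_info("scene"))
for n,(u,v) in dict(hoodfront=(268,245),panel=(230,245),h2=(235,195),h3=(170,120)).items(): print(n,Ws[v,u].round())
m=(W[...,2]>50)&(W[...,1]>60)&(W[...,0]>250)
for z in range(50,800,75):
    k=m&(W[...,2]>z)&(W[...,2]<z+75)
    if k.any(): print(z,W[k].min(0).round(),W[k].max(0).round())
E
```

```text
bar [535. -88.  79.]
tray [543. -46.  39.]
lipL [ 556. -141.   10.]
bayfl [ 559. -209.    2.]
back [ 549. -299.   51.]
y [445.  -9.  62.]
rack [ 735. -149.    2.]
beak [691. -42.  24.]
dev [718.  31.  43.]
hoodedge [770.  92. 108.]
hoodfront [443. 314. 108.]
panel [498. 227. 143.]
hood2 [655. 288. 364.]
hoodtop [444. 102. 108.]
table [ 450. -101.   -3.]
hex [368. -83.   9.]
pen [382.  85.  16.]
timer [ 375. -283.   18.]
hoodfront [450. 115. 115.]
panel [506. 169. 151.]
h2 [531.  95. 207.]
h3 [647. 103. 356.]
50 [367.  60.  50.] [999. 684. 125.]
125 [458.  60. 125.] [998. 638. 200.]
200 [516.  60. 200.] [998. 575. 275.]
275 [560.  88. 275.] [925. 548. 350.]
350 [626.  84. 350.] [907. 516. 398.]
```

The lip is at about y=-141, the tray runs about y=-100 to +10 at x≈545, and the appliance's side is at y≈95. I'll retract, then swing round to above the tray and turn the fingers in line with world y.

```bash
python3 -m handwheel '[[0,-39,-14,0,0,0,0.5],[0,-39,-14,0,0,0,0.5],[0,-39,-14,0,0,0,0.5],[0,-39,-14,0,0,0,0.5],[0,-39,-14,0,0,0,0.5],[0,0,0,0,0,-0.133,0.5],[0,0,0,0,0,-0.133,0.5],[0,0,0,0,0,-0.133,0.5]]'
python3 -m handwheel '[[-34,-29,0,0,0,0,0.5],[-34,-29,0,0,0,0,0.5],[-34,-29,0,0,0,0,0.5],[-34,-29,0,0,0,0,0.5],[-23,-43,0,0,0,0,0.5],[-23,-43,0,0,0,0,0.5],[-23,-43,0,0,0,0,0.5],[0,0,0,0,0,0,0.5]]'
```

```text
time: 0.9
eef_pos: [166.3, 395.8, 301.3]
tcp_rot: [-0.003, 1.0, 0.0, 0.0]
ft_force: [0.2, 0.6, 0.0]
opening: 42.9
finger_force: 0.0
time: 1.7
eef_pos: [374.1, 147.1, 301.0]
tcp_rot: [0.004, 1.0, -0.001, 0.0]
ft_force: [-0.2, -0.0, -1.1]
opening: 42.9
finger_force: 0.0
```

```bash
python3 -m handwheel '[[-22,-42,0,0,0,0,0.5],[-22,-42,0,0,0,0,0.5],[-22,-42,0,0,0,0,0.5],[-22,-42,0,0,0,0,0.5],[-22,-42,0,0,0,0,0.5],[0,0,0,0,0,0,0.5]]'
python3 - <<'E'
from h import *
c=camera_info("wrist");s=read_state()
p,d=get_image("wrist");cv2.imwrite("pics/w1.png",p[:,:,::-1]);np.savez("pics/w1.npz",p=p,d=d,**c)
R,t=np.array(c["R"]),np.array(c["t"]);print(np.array(c["K"]).round(1),"cam at",-R.T@t,"axis",R[2],"tcp",s["eef_pos"])
E
```

```text
time: 2.3
eef_pos: [484.4, -61.7, 300.6]
tcp_rot: [0.002, 1.0, -0.001, 0.0]
ft_force: [0.0, -0.5, -0.1]
opening: 43.0
finger_force: 0.0
[[291.    0.  254.9]
 [  0.  291.  193.2]
 [  0.    0.    1. ]] cam at [405.54038431 -60.62660713 443.87311346] axis [ 0.31005168 -0.00232581 -0.95071686] tcp [484.37177024 -61.66186216 300.57055948]
```

View pics/w1.png

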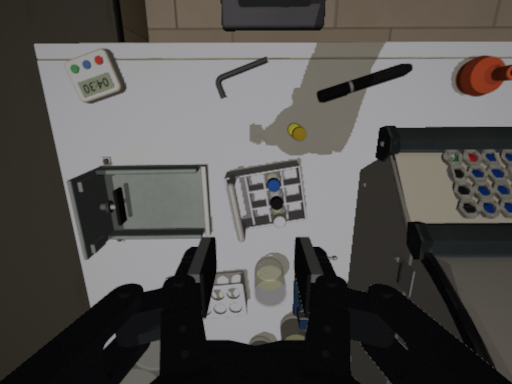

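The wrist view shows the bay at (75–208,165–240), its lip at u≈207. The tray is at (228–305,163–240), its bar running (232,180)–(242,240), and it's yawed by about 9°. Blue, black and white vials sit at (274,184), (277,202) and (280,221). Now I fit lines from depth.

```bash
cat > meas.py <<'E'
from h import *
import sys
def fit(Q):  # dir & centre by robust line
    vx,vy,x,y=cv2.fitLine(Q.astype(np.float32),cv2.DIST_HUBER,0,.01,.01).ravel();return np.degrees(np.arctan2(vy,vx)),(x,y)
f=np.load(sys.argv[1]);c={k:f[k] for k in "KRt"};W=cloud(f["d"],c);Z=W[...,2];X=W[...,0];Y=W[...,1];ok=f["d"]>0
def rep(n,m):
    Q=W[m]
    if len(Q)<8: print(n,len(Q));return
    a,ce=fit(Q[:,:2]);th=np.radians(a);s=(Q[:,:2]-ce)@[np.cos(th),np.sin(th)]
    lo,hi=np.percentile(s,[1,99]);e=lambda s:np.round(np.array(ce)+s*np.array([np.cos(th),np.sin(th)]),1)
    print(n,len(Q),"ang %.1f"%a,"ends",e(lo),e(hi),"z %.1f"%np.median(Q[:,2]))
R=ok&(X>460)&(X<640)
rep("bar",R&(Z>69)&(Z<86)&(Y<-70)&(Y>-110))
rep("guide lo",R&(Z>18)&(Z<33)&(Y<-155)&(Y>-280)&(X<540))
rep("guide hi",R&(Z>18)&(Z<33)&(Y<-155)&(Y>-280)&(X>560))
rep("lip",R&(Z>8)&(Z<18)&(Y<-125)&(Y>-150))
rep("back",R&(Z>70)&(Z<95)&(Y<-270))
rep("wall rear",R&(Z>32)&(Z<45)&(Y<30)&(Y>0))
t=R&(Z>28)&(Z<90)&(Y<40)&(Y>-112)&(X<640)
for q in (t,): 
    b=cv2.minAreaRect(W[q][:,:2].astype(np.float32));print("tray rect",np.round(b[0],1),np.round(b[1],1),round(b[2],2))
h=(R&(Z>60)&(Z<75)&(Y>-65)&(Y<20)).astype(np.uint8)
n,l,st,ce=cv2.connectedComponentsWithStats(h)
for i in range(1,n):
    if st[i,4]>15: print("cap",ce[i].round(),W[l==i].mean(0).round(1),f["p"][l==i].mean(0).round())
print("bench z",np.median(Z[(X>440)&(X<480)&(Y<-60)&(Y>-160)]))
E
python3 meas.py pics/w1.npz
```

```text
bar 444 ang 9.7 ends [511.5 -95.3] [593.9 -81.2] z 79.9
guide lo 484 ang -89.0 ends [ 506.7 -156.3] [ 508.7 -278.8] z 25.5
guide hi 534 ang 89.5 ends [ 612.6 -279.3] [ 613.6 -156.2] z 25.2
lip 397 ang 0.7 ends [ 503.8 -141.2] [ 616.6 -139.9] z 13.6
back 997 ang 0.7 ends [ 505.3 -299. ] [ 618.3 -297.5] z 80.7
wall rear 176 ang 7.7 ends [4.995e+02 3.000e-01] [579.3  11.1] z 40.2
tray rect [546.4 -46.5] [ 85.8 110.1] 9.64
cap [273. 185.] [516.8 -37.7  67.3] [ 37.  63. 110.]
cap [275. 203.] [543.5 -33.4  67.1] [29. 28. 27.]
cap [278. 221.] [569.6 -29.   66.9] [139. 137. 137.]
bench z 375.1151089459814
```

The bay's lip middle is at about (560.2,-140.5) with its axis near -y (0.5°). The tray's yaw is about 9.7° and the bar centre is at about (553,-88.5). I align the hand with the tray over the bar, go partly down, and re-measure.

```bash
python3 -m handwheel '[[-34,-13,0,0,0,0,0.5],[-34,-13,0,0,0,0,0.5],[0,0,0,0,0,-0.085,0.5],[0,0,0,0,0,-0.085,0.5],[0,0,40,0,0,0,0.5],[0,0,40,0,0,0,0.5],[0,0,40,0,0,0,0.5],[0,0,40,0,0,0,0.5],[0,0,0,0,0,0,0.5]]' 40
python3 - <<'E'
from h import *
c=camera_info("wrist");s=read_state()
p,d=get_image("wrist");cv2.imwrite("pics/w2.png",p[:,:,::-1]);np.savez("pics/w2.npz",p=p,d=d,**c)
print(s["eef_pos"],Ro.from_quat(s["tcp_rot"]).as_matrix().round(3),pix([[553,-88.5,75],[553,-88.5,80]],c))
E
python3 meas.py pics/w2.npz
```

```text
time: 3.25
eef_pos: [544.0, -80.4, 135.3]
tcp_rot: [-0.087, 0.996, 0.003, -0.006]
ft_force: [-1.5, -0.2, -0.0]
opening: 42.6
finger_force: 0.0
[543.95292995 -80.44488531 135.27114168] [[-0.985 -0.173 -0.013]
 [-0.173  0.985  0.004]
 [ 0.012  0.006 -1.   ]] [[241.32137893 219.10861435]
 [241.06289296 221.69234419]]
bar 1387 ang 9.2 ends [511.4 -95.3] [593.3 -82. ] z 80.0
guide lo 1468 ang -88.7 ends [ 506.6 -156.5] [ 509.3 -279. ] z 25.4
guide hi 1662 ang 89.1 ends [ 611.6 -279.2] [ 613.6 -156.5] z 25.2
lip 1083 ang 0.5 ends [ 503.6 -140.8] [ 616.7 -139.9] z 13.7
back 0
wall rear 651 ang 8.2 ends [5.004e+02 1.000e-01] [579.2  11.4] z 39.7
tray rect [546.1 -46.2] [ 86.  110.3] 9.74
cap [315. 182.] [517.1 -38.3  67.2] [16. 33. 61.]
cap [313. 215.] [543.2 -33.7  67. ] [10.  9.  9.]
cap [314. 240.] [564.9 -27.1  66.1] [85. 81. 77.]
bench z 0.5831748427103447
```

View pics/w2.png

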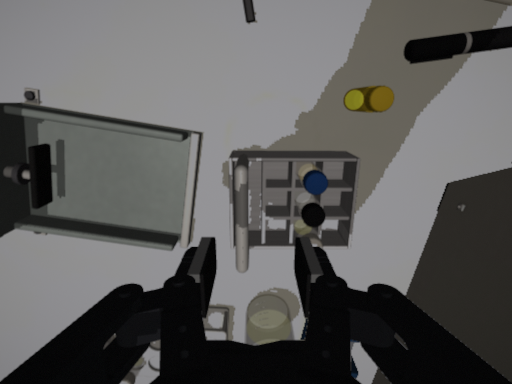

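The close view confirms the measurement: the bar runs (241,170)–(241,270) and is now square to the hand, with the fingers straddling it. I centre, descend and close at 40 N.

```bash
python3 -m handwheel '[[-8,-10,0,0,0,0,0.5],[0,0,20,0,0,0,0.5],[0,0,20,0,0,0,0.5],[0,0,20,0,0,0,0.5],[0,0,19,0,0,0,0.5],[0,0,0,0,0,0,0.5]]' 40
python3 -m handwheel '[[0,0,0,0,0,0,0.2],[0,0,0,0,0,0,0.0],[0,0,0,0,0,0,0.0],[0,0,0,0,0,0,0.0],[0,0,0,0,0,0,0.0],[0,0,0,0,0,0,0.0]]' 40; python3 -c "
from h import *
s=read_state();print(Ro.from_quat(s['tcp_rot']).as_matrix().round(3))"
```

```text
time: 3.9
eef_pos: [560.8, -92.9, 62.8]
tcp_rot: [-0.085, 0.996, -0.0, 0.0]
ft_force: [0.5, -0.6, -0.4]
opening: 42.7
finger_force: 0.0
time: 4.5
eef_pos: [561.9, -92.3, 64.8]
tcp_rot: [-0.086, 0.996, 0.0, 0.002]
ft_force: [0.4, 3.8, 5.1]
opening: 8.5
finger_force: 39.1
[[-0.985 -0.171  0.005]
 [-0.171  0.985  0.001]
 [-0.005 -0.    -1.   ]]
```

The hand settled off target: 9 mm along the bar and 9 mm high, because I had read a lagging pose. I reopen, lift a little, let it settle and re-measure before regripping.

```bash
python3 -m handwheel '[[0,0,0,0,0,0,0.5],[0,0,0,0,0,0,0.5],[0,0,0,0,0,0,0.5],[0,0,0,0,0,0,0.5],[8,0,-25,0,0,0,0.5],[0,0,-25,0,0,0,0.5],[0,0,0,0,0,0,0.5],[0,0,0,0,0,0,0.5],[0,0,0,0,0,0,0.5]]' 40
cat > look.py <<'E'
from h import *
import sys
c=camera_info("wrist");s=read_state()
p,d=get_image("wrist");n=sys.argv[1];cv2.imwrite(f"pics/{n}.png",p[:,:,::-1]);np.savez(f"pics/{n}.npz",p=p,d=d,**c)
print(np.round(s["eef_pos"],1),Ro.from_quat(s["tcp_rot"]).as_matrix().round(3).tolist(),"F",np.round(s["ft_force"],1))
E
python3 look.py w3; python3 meas.py pics/w3.npz
```

```text
time: 5.4
eef_pos: [551.1, -93.8, 111.3]
tcp_rot: [-0.085, 0.996, 0.0, -0.001]
ft_force: [0.4, 0.7, -1.3]
opening: 42.8
finger_force: 0.0
[551.1 -93.8 111.3] [[-0.985, -0.17, -0.002], [-0.17, 0.985, 0.0], [0.002, 0.001, -1.0]] F [ 0.4  0.7 -1.3]
bar 1778 ang 9.7 ends [ 512.  -100.7] [593.5 -86.7] z 79.9
guide lo 1809 ang -88.7 ends [ 506.6 -156.5] [ 509.3 -278.6] z 25.5
guide hi 2004 ang 88.8 ends [ 611.2 -279.2] [ 613.8 -156.8] z 25.1
lip 1203 ang 0.4 ends [ 503.5 -140.9] [ 611.7 -140.1] z 13.7
back 0
wall rear 471 ang 7.6 ends [ 5.264e+02 -5.000e-01] [580.5   6.7] z 39.7
tray rect [546.8 -50.9] [ 85.7 110.3] 9.08
cap [337. 184.] [517.8 -43.4  67.1] [17. 34. 63.]
cap [333. 220.] [544.1 -39.1  66.9] [11. 10. 10.]
cap [332. 252.] [568.8 -33.   66.7] [98. 94. 88.]
bench z 0.5610912136590276
```

The tray slid 5 mm forward as the fingers centred on it, which does no harm. The hand is now right over the bar centre (552.8,-93.7). Going down and closing.

```bash
python3 -m handwheel '[[-2,0,18,0,0,0,0.5],[0,0,18,0,0,0,0.5],[0,0,18,0,0,0,0.5],[0,0,0,0,0,0,0.3],[0,0,0,0,0,0,0.15],[0,0,0,0,0,0,0],[0,0,0,0,0,0,0],[0,0,0,0,0,0,0],[0,0,0,0,0,0,0]]' 40; python3 -c "
from h import *
s=read_state();print(s['eef_pos'],Ro.from_quat(s['tcp_rot']).as_matrix().round(3),s['ft_force'])"
```

```text
time: 6.35
eef_pos: [553.9, -93.6, 58.6]
tcp_rot: [-0.086, 0.996, 0.0, 0.0]
ft_force: [0.5, 0.6, -3.2]
opening: 8.4
finger_force: 38.9
[553.93582315 -93.570449    58.57513907] [[-0.985 -0.17   0.   ]
 [-0.17   0.985  0.   ]
 [-0.     0.    -1.   ]] [ 0.46001794  0.56482833 -3.24653357]
```

The grip is good: 8.4 mm opening, 39 N. Next I work out the tool-frame steps for tilting about the rear edge, then squaring and centring, then moving over the lip.

```bash
cat > plan.py <<'E'
from h import *
g=17.0
def pose(r,psi,th):
    ps,t=np.radians(psi),np.radians(th)
    lead=np.array([np.sin(ps),-np.cos(ps),0]);u=np.array([0,0,1.])
    L=lead*np.cos(t)+u*np.sin(t);U=-lead*np.sin(t)+u*np.cos(t)
    z=-U;y=-L;x=np.cross(y,z)
    bar=np.array([*r,0])+98*L+75*U
    return bar+g*z,np.c_[x,y,z],np.array([*r,0])+110*L
def seg(a,b,n):
    for i in range(n):
        p=[np.array(a[k])+(np.array(b[k])-np.array(a[k]))*i/n for k in range(3)]
        q=[np.array(a[k])+(np.array(b[k])-np.array(a[k]))*(i+1)/n for k in range(3)]
        P,R,_=pose(*p);Q,S,l=pose(*q)
        print(np.r_[R.T@(Q-P),Ro.from_matrix(R.T@S).as_rotvec()].round(3).tolist(),"tcp",Q.round(1),"lead",l.round(1))
E
python3 - <<'E'
from plan import *
ps=np.radians(9.75);r0=np.array([553.9,-93.6])-98*np.array([np.sin(ps),-np.cos(ps)])
print("rear",r0);A=(r0,9.75,0);B=(r0,9.75,9.5)
yr=-126+110*np.cos(np.radians(9.5))
C=((560.2,yr),.2,9.5);D=((560.2,yr-24),.2,9.5);E=((560.2,yr-24),.2,7.4)
for a,b,n in((A,B,6),(B,C,6),(C,D,4),(D,E,2)):print();seg(a,b,n)
E
```

```text
rear [537.30374862   2.98449379]

[0.0, 1.64, -2.686, 0.028, -0.0, 0.0] tcp [553.6 -92.   60.7] lead [ 555.9 -105.4    3. ]
[-0.0, 1.64, -2.686, 0.028, 0.0, 0.0] tcp [553.3 -90.3  63.3] lead [ 555.9 -105.3    6.1]
[0.0, 1.64, -2.686, 0.028, -0.0, 0.0] tcp [553.  -88.5  65.9] lead [ 555.9 -105.1    9.1]
[-0.0, 1.64, -2.686, 0.028, 0.0, 0.0] tcp [552.7 -86.7  68.5] lead [ 555.8 -104.8   12.1]
[0.0, 1.64, -2.686, 0.028, -0.0, 0.0] tcp [552.4 -84.8  70.9] lead [ 555.8 -104.4   15.2]
[0.0, 1.64, -2.686, 0.028, 0.0, 0.0] tcp [552.1 -82.8  73.4] lead [ 555.7 -103.9   18.2]

[-0.764, -3.924, 0.657, 0.0, 0.005, 0.027] tcp [553.5 -86.6  73.4] lead [ 556.5 -107.8   18.2]
[-0.874, -3.836, 0.642, 0.0, 0.005, 0.027] tcp [554.9 -90.4  73.4] lead [ 557.3 -111.6   18.2]
[-0.982, -3.744, 0.627, 0.0, 0.005, 0.027] tcp [556.3 -94.   73.4] lead [ 558.2 -115.3   18.2]
[-1.087, -3.649, 0.611, 0.0, 0.005, 0.027] tcp [557.7 -97.6  73.4] lead [ 559.  -119.    18.2]
[-1.189, -3.552, 0.594, 0.0, 0.005, 0.027] tcp [ 559.1 -101.1   73.4] lead [ 559.8 -122.5   18.2]
[-1.289, -3.452, 0.578, -0.0, 0.005, 0.027] tcp [ 560.5 -104.6   73.4] lead [ 560.6 -126.    18.2]

[0.021, -5.918, 0.99, 0.0, 0.0, 0.0] tcp [ 560.5 -110.6   73.4] lead [ 560.6 -132.    18.2]
[0.021, -5.918, 0.99, 0.0, 0.0, 0.0] tcp [ 560.5 -116.6   73.4] lead [ 560.6 -138.    18.2]
[0.021, -5.918, 0.99, 0.0, 0.0, 0.0] tcp [ 560.5 -122.6   73.4] lead [ 560.6 -144.    18.2]
[0.021, -5.918, 0.99, 0.0, 0.0, 0.0] tcp [ 560.5 -128.6   73.4] lead [ 560.6 -150.    18.2]

[-0.0, -1.046, 1.806, -0.018, 0.0, 0.0] tcp [ 560.5 -129.9   71.8] lead [ 560.6 -150.3   16.2]
[0.0, -1.046, 1.806, -0.018, -0.0, -0.0] tcp [ 560.5 -131.2   70.1] lead [ 560.6 -150.6   14.2]
```

```bash
python3 -m handwheel '[[0,1.6,-2.7,0.028,0,0,0],[0,1.6,-2.7,0.028,0,0,0],[0,1.6,-2.7,0.028,0,0,0],[0,1.6,-2.7,0.028,0,0,0],[0,1.6,-2.7,0.028,0,0,0],[0,1.6,-2.7,0.028,0,0,0],[0,0,0,0,0,0,0],[0,0,0,0,0,0,0],[0,0,0,0,0,0,0]]' 40
python3 look.py w4; python3 - <<'E'
from h import *
f=np.load("pics/w4.npz");c={k:f[k] for k in "KRt"};W=cloud(f["d"],c)
X,Y,Z=W[...,0],W[...,1],W[...,2]
m=(X>490)&(X<640)&(Y>-75)&(Y<30)&(Z>25)&(Z<62)&(f["d"]>0)
for y in range(-70,25,10):
    k=m&(Y>y)&(Y<y+10)&(X<525); 
    if k.sum()>5: print(y,np.percentile(Z[k],90).round(1),end="; ")
print()
E
```

```text
time: 7.25
eef_pos: [552.0, -82.9, 73.6]
tcp_rot: [-0.085, 0.993, -0.083, 0.007]
ft_force: [-0.8, 1.3, -2.5]
opening: 8.7
finger_force: 39.2
[552.  -82.9  73.6] [[-0.985, -0.168, 0.028], [-0.17, 0.972, -0.164], [-0.0, -0.166, -0.986]] F [-0.8  1.3 -2.5]
-70 52.3; -60 50.1; -50 58.3; -40 59.9; -30 45.1; -20 44.0; -10 41.3; 0 40.8;
```

View pics/w4.png

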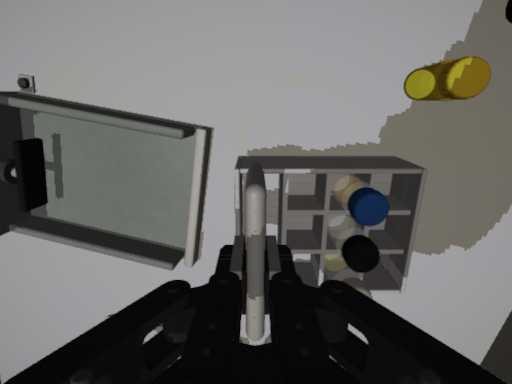

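The bar is gripped (255,190–335), the tray's leading end is raised about 9.5°, and the vials are standing. Wall height at the rear is still ~40 mm, so the rear edge is down. Now I square and centre it.

```bash
python3 -m handwheel '[[-0.8,-3.9,0.65,0,0.005,0.027,0],[-0.9,-3.8,0.65,0,0.005,0.027,0],[-1,-3.7,0.6,0,0.005,0.027,0],[-1.1,-3.6,0.6,0,0.005,0.027,0],[-1.2,-3.6,0.6,0,0.005,0.027,0],[-1.3,-3.5,0.6,0,0.005,0.027,0],[0,0,0,0,0,0,0],[0,0,0,0,0,0,0],[0,0,0,0,0,0,0]]' 40
python3 look.py w5; cat > tr.py <<'E'
from h import *
import sys
f=np.load(sys.argv[1]);c={k:f[k] for k in "KRt"};W=cloud(f["d"],c)
X,Y,Z=W[...,0],W[...,1],W[...,2];y0,y1=float(sys.argv[2]),float(sys.argv[3])
# side walls (near side): min-x of tray top points per y-slice
E=[]
for y in np.arange(y0,y1,4):
    k=(f["d"]>0)&(Y>y)&(Y<y+4)&(X>480)&(X<545)&(Z>34)&(Z<66)
    if k.sum()>5: E.append((y+2,np.percentile(X[k],3),np.percentile(Z[k&(X<530)],85)))
E=np.array(E);print(E.round(1).tolist());p=np.polyfit(E[:,0],E[:,1],1);print("near side: slope deg",-np.degrees(np.arctan(p[0])),"x at mid",np.polyval(p,E[:,0].mean()))
E
python3 tr.py pics/w5.npz -100 -15; python3 meas.py pics/w5.npz
```

```text
time: 8.2
eef_pos: [561.2, -105.2, 74.3]
tcp_rot: [-0.003, 0.996, -0.085, -0.0]
ft_force: [0.1, -0.7, -1.5]
opening: 8.4
finger_force: 39.2
[ 561.2 -105.2   74.3] [[-1.0, -0.006, -0.0], [-0.006, 0.986, -0.169], [0.001, -0.169, -0.986]] F [ 0.1 -0.7 -1.5]
[[-98.0, 520.0, 55.8], [-94.0, 520.1, 54.6], [-90.0, 520.0, 53.9], [-86.0, 519.9, 53.7], [-82.0, 519.9, 52.7], [-78.0, 519.8, 52.3], [-74.0, 519.9, 51.3], [-70.0, 520.0, 50.5], [-66.0, 519.9, 49.6], [-62.0, 519.9, 49.0], [-58.0, 519.9, 57.1], [-54.0, 519.9, 60.3], [-50.0, 519.8, 59.2], [-46.0, 519.8, 57.6], [-42.0, 519.9, 45.5], [-38.0, 519.8, 45.0], [-34.0, 519.7, 44.1], [-30.0, 519.6, 43.6], [-26.0, 519.7, 43.2], [-22.0, 519.6, 42.3], [-18.0, 519.8, 41.4], [-14.0, 520.2, 40.6]]
near side: slope deg 0.13569567152989298 x at mid 519.8688519028775
bar 322 ang 20.7 ends [ 518.2 -105.5] [556.9 -90.9] z 81.3
guide lo 1839 ang -88.6 ends [ 506.6 -156.2] [ 509.5 -278.2] z 25.6
guide hi 2152 ang 88.6 ends [ 610.7 -278.6] [ 613.6 -156.4] z 25.2
lip 1429 ang 0.5 ends [ 503.3 -140.5] [ 611.9 -139.6] z 13.7
back 27 ang -7.3 ends [ 605.6 -289.1] [ 615.  -290.3] z 70.8
wall rear 0
tray rect [561.2 -61.9] [101.3  84.8] 89.19
cap [366. 205.] [532.7 -49.   71.5] [26. 41. 66.]
cap [359. 252.] [559.5 -49.7  71.1] [19. 18. 17.]
cap [358. 285.] [582.2 -47.1  68. ] [77. 73. 68.]
bench z 0.47976262341391274
```

Squared to 0.14°, centred within about 1.2 mm, and the rear still on the bench. I nudge it 1 mm across and advance the leading edge over the lip.

```bash
python3 -m handwheel '[[0.5,-4,0.65,0,0,0,0],[0.5,-4,0.65,0,0,0,0],[0,-4,0.65,0,0,0,0],[0,-4,0.65,0,0,0,0],[0,-4,0.65,0,0,0,0],[0,-4,0.65,0,0,0,0],[0,0,0,0,0,0,0],[0,0,0,0,0,0,0]]' 40
python3 look.py w6;python3 tr.py pics/w6.npz -120 -40
```

```text
time: 9.05
eef_pos: [559.8, -129.7, 74.3]
tcp_rot: [-0.003, 0.996, -0.085, -0.001]
ft_force: [0.1, -1.2, -2.1]
opening: 8.0
finger_force: 39.2
[ 559.8 -129.7   74.3] [[-1.0, -0.006, -0.001], [-0.006, 0.986, -0.169], [0.002, -0.169, -0.986]] F [ 0.1 -1.2 -2.1]
[[-118.0, 518.6, 54.6], [-114.0, 518.5, 53.9], [-110.0, 518.4, 53.4], [-106.0, 518.4, 52.7], [-102.0, 518.4, 52.1], [-98.0, 518.2, 51.6], [-94.0, 518.4, 50.1], [-90.0, 518.4, 49.7], [-86.0, 518.3, 48.9], [-82.0, 518.4, 54.5], [-78.0, 518.3, 60.5], [-74.0, 518.2, 60.0], [-70.0, 518.2, 58.6], [-66.0, 518.2, 45.2], [-62.0, 518.2, 45.0], [-58.0, 518.1, 44.3], [-54.0, 518.1, 43.5], [-50.0, 518.0, 42.9], [-46.0, 518.0, 42.3], [-42.0, 518.2, 41.4]]
near side: slope deg 0.34874500004317555 x at mid 518.2766580104405
```

```bash
python3 -m handwheel '[[0,-0.5,0.9,-0.009,0,0,0],[0,-0.5,0.9,-0.009,0,0,0],[0,-0.5,0.9,-0.009,0,0,0],[0,-0.5,0.9,-0.009,0,0,0],[0,-0.2,0.5,-0.004,0,0,0],[0,0,0,0,0,0,0],[0,0,0,0,0,0,0]]' 40; python3 look.py w7;python3 tr.py pics/w7.npz -120 -40
```

```text
time: 9.8
eef_pos: [560.1, -132.1, 70.8]
tcp_rot: [-0.003, 0.998, -0.064, -0.001]
ft_force: [-1.2, -1.3, 3.4]
opening: 8.5
finger_force: 39.7
[ 560.1 -132.1   70.8] [[-1.0, -0.007, -0.001], [-0.006, 0.992, -0.128], [0.002, -0.128, -0.992]] F [-1.2 -1.3  3.4]
[[-118.0, 518.8, 51.1], [-114.0, 518.7, 51.1], [-110.0, 518.7, 50.6], [-106.0, 518.6, 50.0], [-102.0, 518.5, 49.5], [-98.0, 518.5, 49.0], [-94.0, 518.6, 47.8], [-90.0, 518.6, 47.7], [-86.0, 518.6, 53.2], [-82.0, 518.5, 59.4], [-78.0, 518.5, 59.2], [-74.0, 518.4, 57.3], [-70.0, 518.4, 45.3], [-66.0, 518.4, 44.0], [-62.0, 518.2, 44.2], [-58.0, 518.3, 43.5], [-54.0, 518.3, 42.9], [-50.0, 518.1, 42.4], [-46.0, 518.2, 42.0], [-42.0, 518.4, 40.8]]
near side: slope deg 0.3875399461311682 x at mid 518.464012483886
```

Wrist force went from -2.1 to +3.4 N vertically, so the tray now rests on the lip at about 7.4° tilt with its leading edge ~11 mm past the lip's middle. I release, rise along the hand's axis, level it and start turning.

```bash
python3 -m handwheel '[[0,0,0,0,0,0,0.1],[0,0,0,0,0,0,0.25],[0,0,0,0,0,0,0.5],[0,0,0,0,0,0,0.5],[0,0,0,0,0,0,0.5],[0,0,-10,0,0,0,0.5],[0,0,-20,0,0,0,0.5],[0,0,-25,0,0,0,0.5],[0,0,-35,0,0,0,0.5],[0,0,0,-0.128,0,0,0.5]]' 40
python3 look.py w8;python3 tr.py pics/w8.npz -120 -40; python3 meas.py pics/w8.npz | grep -E "cap|bar|rect"
```

```text
time: 10.85
eef_pos: [563.3, -118.0, 165.5]
tcp_rot: [-0.006, 1.0, 0.0, 0.003]
ft_force: [0.7, -0.8, -0.6]
opening: 42.4
finger_force: 0.0
[ 563.3 -118.   165.5] [[-1.0, -0.012, 0.007], [-0.012, 1.0, 0.001], [-0.007, 0.001, -1.0]] F [ 0.7 -0.8 -0.6]
[[-118.0, 519.0, 51.4], [-114.0, 518.9, 51.1], [-110.0, 518.9, 51.0], [-106.0, 518.8, 50.6], [-102.0, 518.7, 49.9], [-98.0, 518.7, 48.9], [-94.0, 518.8, 47.9], [-90.0, 518.8, 47.4], [-86.0, 518.8, 55.8], [-82.0, 518.7, 58.8], [-78.0, 518.6, 58.0], [-74.0, 518.6, 54.9], [-70.0, 518.5, 45.1], [-66.0, 518.6, 43.9], [-62.0, 518.4, 43.9], [-58.0, 518.4, 43.4], [-54.0, 518.4, 43.4], [-50.0, 518.4, 42.5], [-46.0, 518.3, 42.2], [-42.0, 518.7, 40.9]]
near side: slope deg 0.4022815466319834 x at mid 518.6565966209276
bar 913 ang 0.2 ends [525.3 -77.1] [594.5 -76.8] z 72.8
tray rect [560.5 -74.9] [84.  74.8] 0.52
```

View pics/w8.png

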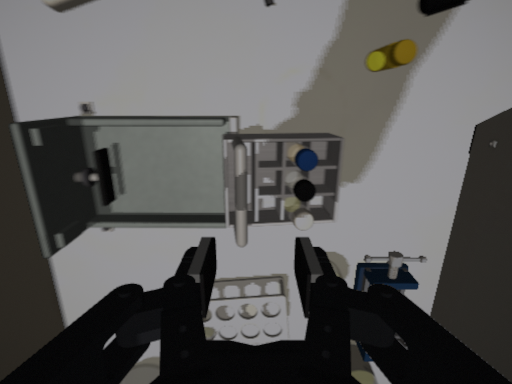

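The tray is resting square on the lip, released, with all three vials standing (306,160), (304,190), (303,219). Now I move behind it and turn the hand a quarter, so both fingers push on the rear wall.

```bash
python3 -m handwheel '[[0,28,0,0,0,0,0.5],[0,28,0,0,0,0,0.5],[0,28,0,0,0,0,0.5],[0,28,0,0,0,0,0.5],[0,0,0,0,0,-0.143,0.5],[0,0,0,0,0,-0.143,0.5],[0,0,0,0,0,-0.143,0.5],[0,0,0,0,0,-0.143,0.5],[0,0,0,0,0,-0.143,0.5],[0,0,0,0,0,-0.143,0.5]]' 40
python3 -m handwheel '[[0,0,0,0,0,-0.143,0.5],[0,0,0,0,0,-0.143,0.5],[0,0,0,0,0,-0.143,0.5],[0,0,0,0,0,-0.143,0.5],[0,0,0,0,0,-0.14,0.5],[0,0,0,0,0,0,0.5],[0,0,0,0,0,0,0.5]]' 40
python3 -c "
from h import *
s=read_state();print(np.round(s['joint_positions'],2),Ro.from_quat(s['tcp_rot']).as_matrix().round(3),s['eef_pos'])"
```

```text
time: 11.9
eef_pos: [559.0, -8.4, 159.6]
tcp_rot: [-0.421, 0.907, 0.0, -0.001]
ft_force: [-0.1, -0.8, -0.1]
opening: 42.7
finger_force: 0.0
time: 12.6
eef_pos: [559.0, -8.4, 159.6]
tcp_rot: [0.708, -0.706, -0.001, 0.001]
ft_force: [-0.3, 0.5, -0.6]
opening: 43.0
finger_force: 0.0
[-0.13  0.21 -0.27  1.09 -0.   -1.7 ] [[ 0.003 -1.    -0.003]
 [-1.    -0.003 -0.001]
 [ 0.001  0.003 -1.   ]] [559.04400058  -8.37074463 159.57626563]
```

```bash
python3 -m handwheel '[[0,-1,30,0,0,0,0.5],[0,0,30,0,0,0,0.5],[0,0,30,0,0,0,0.5],[0,0,25,0,0,0,0.5],[0,0,15,0,0,0,0.5],[0,0,10,0,0,0,0.5],[0,0,0,0,0,0,0.5],[0,0,0,0,0,0,0.5],[0,0,0,0,0,0,0.5]]' 40
python3 look.py w9
```

```text
time: 13.5
eef_pos: [561.1, -8.6, 20.7]
tcp_rot: [0.709, -0.705, 0.0, 0.0]
ft_force: [-0.2, 1.1, -0.3]
opening: 42.5
finger_force: 0.0
[561.1  -8.6  20.7] [[0.005, -1.0, -0.0], [-1.0, -0.005, -0.001], [0.001, 0.0, -1.0]] F [-0.2  1.1 -0.3]
```

View pics/w9.png

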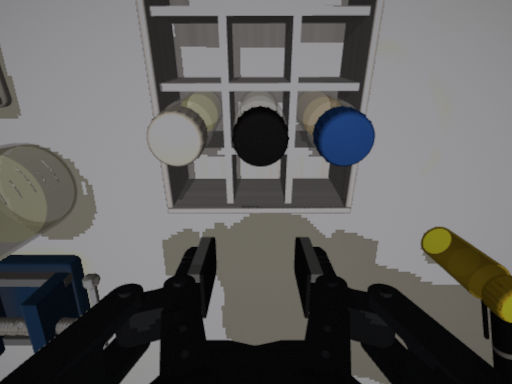

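The fingers stand behind the rear wall (its top edge at row 210), with the three vials standing at (178,137), (261,137) and (344,137). I start pushing gently.

```bash
python3 -m handwheel '[[3,0,3,0,0,0,0.5],[3,0,0,0,0,0,0.5],[3,0,0,0,0,0,0.5],[3,0,0,0,0,0,0.5],[2,0,0,0,0,0,0.5],[2,0,0,0,0,0,0.5],[2,0,0,0,0,0,0.5],[2,0,0,0,0,0,0.5],[2,0,0,0,0,0,0.5],[2,0,0,0,0,0,0.5]]'
python3 -m handwheel '[[2,0,0,0,0,0,0.5],[2,0,0,0,0,0,0.5],[2,0,0,0,0,0,0.5],[2,0,0,0,0,0,0.5],[2,0,0,0,0,0,0.5],[2,0,0,0,0,0,0.5]]'
```

```text
time: 14.55
eef_pos: [559.9, -31.9, 16.5]
tcp_rot: [0.709, -0.705, -0.001, 0.001]
ft_force: [0.0, 3.2, -0.1]
opening: 42.5
finger_force: 1.6
time: 15.15
eef_pos: [559.9, -44.5, 16.4]
tcp_rot: [0.709, -0.705, -0.001, 0.001]
ft_force: [0.9, 3.9, 0.3]
opening: 42.7
finger_force: 1.6
```

```bash
python3 -m handwheel '[[2,0,0,0,0,0,0.5],[2,0,0,0,0,0,0.5],[2,0,0,0,0,0,0.5],[2,0,0,0,0,0,0.5],[2,0,0,0,0,0,0.5],[2,0,0,0,0,0,0.5],[2,0,0,0,0,0,0.5],[2,0,0,0,0,0,0.5],[0,0,0,0,0,0,0.5]]'
python3 look.py w10; cat > vt.py <<'E'
from h import *
import sys
f=np.load(sys.argv[1]);c={k:f[k] for k in "KRt"};W=cloud(f["d"],c)
X,Y,Z=W[...,0],W[...,1],W[...,2];ok=(f["d"]>0)&(X>505)&(X<615)
rw=[]
tcp=np.array(read_state()["eef_pos"])
for x in range(522,602,6):
    k=ok&(abs(X-x)<3)&(Z>32)&(Z<56)&(Y<tcp[1]+15)&(Y>tcp[1]-35)
    if k.sum()>3: rw.append((x,np.percentile(Y[k],98),np.median(Z[k&(Y>np.percentile(Y[k],98)-3)])))
rw=np.array(rw)
print("rear top: ",rw.round(1).tolist());p=np.polyfit(rw[:,0],rw[:,1],1);print("yaw deg %.2f y@560 %.1f"%(np.degrees(np.arctan(p[0])),np.polyval(p,560)))
h=(ok&(Z>60)&(Z<85)&(Y<tcp[1]-28)&(Y>tcp[1]-75)).astype(np.uint8)
n,l,st,ce=cv2.connectedComponentsWithStats(h)
for i in range(1,n):
    if st[i,4]>60: print("cap",ce[i].round(),W[l==i].mean(0).round(1))
for side,lo,hi in(("near",505,560),("far",560,615)):
    k=ok&(X>lo)&(X<hi)&(Z>32)&(Z<56)&(Y<tcp[1]-15)&(Y>tcp[1]-60);print(side,np.percentile(X[k],[1,99]).round(1))
E
python3 vt.py pics/w10.npz
```

```text
time: 16.05
eef_pos: [560.2, -60.7, 16.6]
tcp_rot: [0.709, -0.705, -0.001, 0.001]
ft_force: [-0.6, 3.1, 0.5]
opening: 42.8
finger_force: 1.9
[560.2 -60.7  16.6] [[0.005, -1.0, -0.002], [-1.0, -0.005, -0.0], [0.0, 0.002, -1.0]] F [-0.6  3.1  0.5]
rear top:  [[522.0, -71.7, 40.3], [528.0, -66.6, 43.2], [534.0, -67.2, 43.1], [540.0, -49.8, 45.3], [546.0, -71.8, 40.1], [552.0, -71.3, 40.3], [558.0, -71.5, 40.1], [564.0, -71.5, 40.1], [570.0, -71.7, 39.8], [576.0, -71.5, 40.0], [582.0, -50.0, 46.0], [588.0, -67.1, 42.7], [594.0, -66.1, 42.9], [600.0, -71.7, 40.2]]
yaw deg 0.14 y@560 -67.1
cap [175. 197.] [ 586.5 -109.8   72.5]
cap [257. 197.] [ 560.8 -109.9   72.6]
cap [338. 197.] [ 535.  -110.    72.4]
near [519.2 557.9]
far [562.7 602.2]
```

Steady at ~3 N and square. The balance point is close, so I go slower through the tip-over.

```bash
python3 -m handwheel '[[1.5,0,-0.2,0,0,0,0.5],[1.5,0,-0.2,0,0,0,0.5],[1.5,0,-0.2,0,0,0,0.5],[1.5,0,-0.2,0,0,0,0.5],[1.5,0,-0.2,0,0,0,0.5],[1.5,0,-0.2,0,0,0,0.5],[1.5,0,-0.2,0,0,0,0.5],[1.5,0,-0.2,0,0,0,0.5],[1.5,0,-0.2,0,0,0,0.5],[1.5,0,-0.2,0,0,0,0.5]]'
python3 -m handwheel '[[1.5,0,0,0,0,0,0.5],[1.5,0,0,0,0,0,0.5],[1.5,0,0,0,0,0,0.5],[1.5,0,0,0,0,0,0.5],[1.5,0,0,0,0,0,0.5],[1.5,0,0,0,0,0,0.5],[1.5,0,0,0,0,0,0.5],[0,0,0,0,0,0,0.5]]'
python3 look.py w11; python3 vt.py pics/w11.npz
```

```text
time: 17.1
eef_pos: [560.6, -74.3, 19.1]
tcp_rot: [0.709, -0.705, -0.001, -0.0]
ft_force: [-0.4, 7.3, 5.4]
opening: 42.9
finger_force: 3.8
time: 17.9
eef_pos: [560.1, -85.9, 18.4]
tcp_rot: [0.709, -0.705, -0.001, 0.001]
ft_force: [0.3, 1.1, -0.5]
opening: 42.3
finger_force: 0.4
[560.1 -85.9  18.4] [[0.006, -1.0, -0.003], [-1.0, -0.006, 0.0], [-0.0, 0.003, -1.0]] F [ 0.3  1.1 -0.5]
rear top:  [[522.0, -101.1, 41.3], [528.0, -91.8, 48.7], [534.0, -92.5, 50.2], [540.0, -75.1, 46.2], [546.0, -102.2, 50.0], [552.0, -100.8, 43.0], [558.0, -100.5, 41.6], [564.0, -100.5, 42.7], [570.0, -100.6, 42.6], [576.0, -102.1, 51.2], [582.0, -74.6, 46.6], [588.0, -92.2, 48.9], [594.0, -91.4, 48.3], [600.0, -100.8, 42.1]]
yaw deg 0.33 y@560 -94.7
cap [166. 148.] [ 586.4 -150.9   78.3]
cap [255. 146.] [ 561.2 -151.9   80.2]
cap [344. 148.] [ 535.9 -151.3   78.3]
near [520.8 559.3]
far [560.8 601.4]
```

The tray has tipped over the lip (rear wall top now at ~50 mm) and the vials are still in it and square. I carry on pushing.

```bash
python3 -m handwheel '[[2,0,0,0,0,0,0.5],[2,0,0,0,0,0,0.5],[2,0,0,0,0,0,0.5],[2,0,0,0,0,0,0.5],[2,0,0,0,0,0,0.5],[2,0,0,0,0,0,0.5],[2,0,0,0,0,0,0.5],[2,0,0,0,0,0,0.5],[2,0,0,0,0,0,0.5],[2,0,0,0,0,0,0.5]]'
python3 -m handwheel '[[2,0,0,0,0,0,0.5],[2,0,0,0,0,0,0.5],[2,0,0,0,0,0,0.5],[2,0,0,0,0,0,0.5],[2,0,0,0,0,0,0.5],[2,0,0,0,0,0,0.5],[0,0,0,0,0,0,0.5]]'
python3 look.py w12; python3 vt.py pics/w12.npz
```

```text
time: 18.95
eef_pos: [560.4, -106.1, 18.5]
tcp_rot: [0.709, -0.705, -0.001, 0.001]
ft_force: [-0.0, 2.1, -1.0]
opening: 42.8
finger_force: 0.8
time: 19.65
eef_pos: [560.5, -118.4, 18.6]
tcp_rot: [0.709, -0.705, -0.001, 0.001]
ft_force: [-0.3, 1.3, -0.1]
opening: 42.6
finger_force: 0.4
[ 560.5 -118.4   18.6] [[0.005, -1.0, -0.002], [-1.0, -0.005, -0.001], [0.001, 0.002, -1.0]] F [-0.3  1.3 -0.1]
rear top:  [[522.0, -133.0, 49.0], [528.0, -124.3, 48.1], [534.0, -124.8, 49.0], [540.0, -107.8, 46.3], [546.0, -132.7, 52.1], [552.0, -132.4, 47.9], [558.0, -132.4, 47.9], [564.0, -132.4, 48.2], [570.0, -132.3, 48.3], [576.0, -132.6, 51.4], [582.0, -107.6, 45.8], [588.0, -128.1, 52.5], [594.0, -123.9, 48.1], [600.0, -132.4, 48.1]]
yaw deg -0.35 y@560 -126.9
cap [170. 158.] [ 586.9 -180.1   75.8]
cap [255. 157.] [ 561.5 -180.9   77.7]
cap [341. 157.] [ 536.  -180.5   75.8]
near [519.9 559.2]
far [560.8 602.7]
```

```bash
python3 -m handwheel '[[2,0,0,0,0,0,0.5],[2,0,0,0,0,0,0.5],[2,0,0,0,0,0,0.5],[2,0,0,0,0,0,0.5],[2,0,0,0,0,0,0.5],[2,0,0,0,0,0,0.5],[1.5,0,0,0,0,0,0.5],[1.5,0,0,0,0,0,0.5],[1.5,0,0,0,0,0,0.5],[1.5,0,0,0,0,0,0.5]]'
python3 -m handwheel '[[1,0,0,0,0,0,0.5],[1,0,0,0,0,0,0.5],[0,0,0,0,0,0,0.5],[0,0,0,0,0,0,0.5]]'
python3 look.py w13; python3 vt.py pics/w13.npz
```

```text
time: 20.7
eef_pos: [560.6, -136.1, 18.5]
tcp_rot: [0.709, -0.705, -0.001, 0.001]
ft_force: [-0.2, 3.2, -0.4]
opening: 42.6
finger_force: 1.3
time: 21.1
eef_pos: [560.6, -138.1, 18.6]
tcp_rot: [0.709, -0.705, -0.001, 0.001]
ft_force: [0.6, 1.7, -0.2]
opening: 42.6
finger_force: 0.6
[ 560.6 -138.1   18.6] [[0.006, -1.0, -0.002], [-1.0, -0.006, -0.001], [0.001, 0.002, -1.0]] F [ 0.6  1.7 -0.2]
rear top:  [[522.0, -149.7, 42.6], [528.0, -143.8, 45.5], [534.0, -144.4, 44.2], [540.0, -127.3, 45.4], [546.0, -149.4, 42.0], [552.0, -149.1, 40.9], [558.0, -149.0, 40.4], [564.0, -149.1, 40.7], [570.0, -149.0, 40.5], [576.0, -149.1, 41.9], [582.0, -127.0, 45.8], [588.0, -147.6, 47.8], [594.0, -143.5, 45.3], [600.0, -149.1, 42.2]]
yaw deg -0.32 y@560 -144.8
cap [176. 185.] [ 587.5 -189.7   69.8]
cap [256. 185.] [ 561.4 -189.9   70.1]
cap [334. 185.] [ 535.5 -190.    69.8]
near [519.8 558.8]
far [562.  602.9]
```

View pics/w13.png

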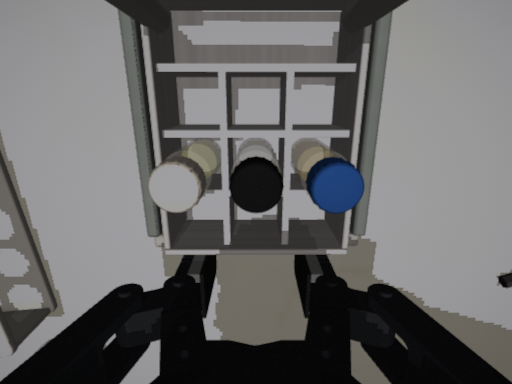

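The tray has dropped flat in the bay: cap tops at 70 mm, rear edge at y≈-149, vials at (178,184), (256,184) and (335,184), between the guides. Next I feel for the pad in small steps.

```bash
for i in 1 2; do :; done; python3 -m handwheel '[[1,0,0,0,0,0,0.5],[1,0,0,0,0,0,0.5],[1,0,0,0,0,0,0.5]]' | grep -E "eef|ft_"
python3 -m handwheel '[[1,0,0,0,0,0,0.5],[1,0,0,0,0,0,0.5]]' | grep -E "eef|ft_"
python3 -m handwheel '[[1,0,0,0,0,0,0.5],[1,0,0,0,0,0,0.5]]' | grep -E "eef|ft_"
python3 -m handwheel '[[0.5,0,0,0,0,0,0.5],[0.5,0,0,0,0,0,0.5]]' | grep -E "eef|ft_"
```

```text
eef_pos: [560.6, -140.8, 18.6]
ft_force: [0.4, 2.4, -0.7]
eef_pos: [560.7, -142.9, 18.6]
ft_force: [-0.1, 3.0, -0.2]
eef_pos: [560.7, -145.0, 18.6]
ft_force: [0.5, 3.3, 1.2]
eef_pos: [560.6, -145.9, 18.6]
ft_force: [0.3, 2.3, -0.2]
```

```bash
python3 -m handwheel '[[1,0,0,0,0,0,0.5],[1,0,0,0,0,0,0.5]]' | grep -E "eef|ft_"
python3 -m handwheel '[[1,0,0,0,0,0,0.5],[1,0,0,0,0,0,0.5]]' | grep -E "eef|ft_"
python3 -m handwheel '[[0.5,0,0,0,0,0,0.5],[0.5,0,0,0,0,0,0.5]]' | grep -E "eef|ft_"
```

```text
eef_pos: [560.6, -147.2, 18.6]
ft_force: [0.0, 5.6, 2.1]
eef_pos: [560.5, -148.3, 18.6]
ft_force: [0.1, 7.8, 3.5]
eef_pos: [560.4, -148.7, 18.6]
ft_force: [-1.1, 10.2, 4.1]
```

```bash
python3 -m handwheel '[[0.5,0,0,0,0,0,0.5],[0.5,0,0,0,0,0,0.5]]' | grep -E "eef|ft_"
python3 -m handwheel '[[0.5,0,0,0,0,0,0.5],[0.5,0,0,0,0,0,0.5]]' | grep -E "eef|ft_"
```

```text
eef_pos: [560.4, -149.2, 18.6]
ft_force: [-0.6, 9.9, 4.3]
eef_pos: [560.3, -149.7, 18.6]
ft_force: [-0.8, 11.6, 4.0]
```

Contact began at about y=-146 and the force rises ~2.3 N/mm. The pad is now in ~4 mm, with ~2.7 N of the reading being sliding friction. A little more.

```bash
python3 -m handwheel '[[0.5,0,0,0,0,0,0.5],[0.5,0,0,0,0,0,0.5],[0.3,0,0,0,0,0,0.5],[0,0,0,0,0,0,0.5]]' | grep -E "eef|ft_"
python3 -m handwheel '[[0,0,0,0,0,0,0.5],[0,0,0,0,0,0,0.5]]' | grep -E "eef|ft_"
```

```text
eef_pos: [560.3, -150.4, 18.6]
ft_force: [0.4, 12.6, 4.6]
eef_pos: [560.3, -150.3, 18.6]
ft_force: [0.2, 13.2, 4.7]
```

```bash
python3 -m handwheel '[[0.5,0,0,0,0,0,0.5],[0.5,0,0,0,0,0,0.5],[0,0,0,0,0,0,0.5],[0,0,0,0,0,0,0.5],[0,0,0,0,0,0,0.5]]' | grep -E "eef|ft_"
python3 -m handwheel '[[-1,0,0,0,0,0,0.5],[-1,0,0,0,0,0,0.5],[-1,0,0,0,0,0,0.5],[-1,0,0,0,0,0,0.5],[-1,0,0,0,0,0,0.5],[-1,0,0,0,0,0,0.5],[-1,0,0,0,0,0,0.5],[-1,0,0,0,0,0,0.5],[-1,0,0,0,0,0,0.5],[-1,0,0,0,0,0,0.5]]' | grep -E "eef|ft_"
python3 -m handwheel '[[-2,0,0,0,0,0,0.5],[-4,0,0,0,0,0,0.5],[-6,0,0,0,0,0,0.5],[-8,0,0,0,0,0,0.5],[-10,0,0,0,0,0,0.5],[0,0,0,0,0,0,0.5],[0,0,0,0,0,0,0.5]]' | grep -E "eef|ft_"
python3 look.py w14; python3 - <<'E'
from h import *
f=np.load("pics/w14.npz");c={k:f[k] for k in "KRt"};W=cloud(f["d"],c);X,Y,Z=W[...,0],W[...,1],W[...,2]
k=(f["d"]>0)&(X>525)&(X<597)&(Z>34)&(Z<50)&(Y<-140);print("rear top y by x",[(x,np.percentile(Y[k&(abs(X-x)<4)],98).round(1)) for x in(530,545,560,575,590)],np.median(Z[k&(Y>-158)]))
k=(f["d"]>0)&(X>525)&(X<597)&(Z>62)&(Z<78)&(Y<-180)&(Y>-230);print(W[k].mean(0))
E
```

```text
eef_pos: [560.3, -150.9, 18.6]
ft_force: [0.3, 13.3, 5.6]
eef_pos: [561.0, -145.9, 18.7]
ft_force: [-0.4, -0.3, 0.1]
eef_pos: [560.4, -114.7, 18.5]
ft_force: [0.3, -0.7, 0.4]
[ 560.4 -114.7   18.5] [[0.007, -1.0, -0.003], [-1.0, -0.007, -0.0], [0.0, 0.003, -1.0]] F [ 0.3 -0.7  0.4]
rear top y by x [(530, np.float64(-158.5)), (545, np.float64(-159.1)), (560, np.float64(-158.2)), (575, np.float64(-158.9)), (590, np.float64(-158.1))] 42.76551323573942
[ 561.20336147 -198.0412674    70.42460721]
```

View pics/w14.png

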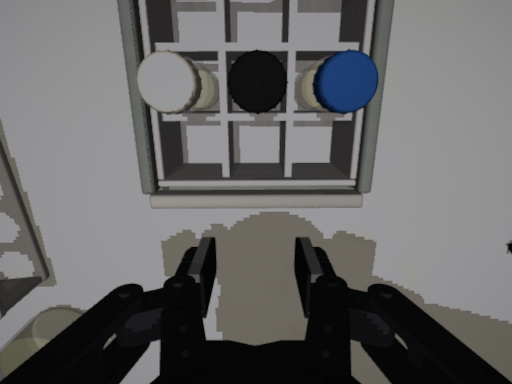

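The tray lies flat and square in the bay. Its rear edge (row 183) is past the lip (row 200), at y≈-158.5, so the pad is still pressed ~1–2 mm; all three vials are standing. I lift the hand clear and hand in.

```bash
python3 -m handwheel '[[0,0,-20,0,0,0,0.5],[0,0,-40,0,0,0,0.5],[0,0,-40,0,0,0,0.5],[0,0,-40,0,0,0,0.5],[0,0,0,0,0,0,0.5],[0,0,0,0,0,0,0.5],[0,0,0,0,0,0,0.5]]'
python3 -c "
from cell import *
print(hand_in())"
```

```text
time: 26.6
eef_pos: [559.8, -115.0, 157.3]
tcp_rot: [0.709, -0.705, -0.002, 0.001]
ft_force: [0.0, -0.0, -0.2]
opening: 42.8
finger_force: 0.0
the job is handed in; nothing more can be done
None
```

The tray lies flat in the bay against the sprung pad with its three vials standing: I pushed it to about 10 N on the pad (sprung in roughly 5 mm) without carrying it, backed off, and handed the job in at 26.6 s; my first grip of the bar was off-centre and slid the tray about 5 mm forward before I regripped.

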